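Set the fragile tester flask in its tray

ROBOT

A 6-joint arm with a two-finger parallel gripper is mounted at the origin on the work surface. World frame = base frame: x ahead of the robot, y to its left, z up, the work surface at z = 0. Lengths are in m, angles in degrees, forces in N, time in s.
With the tool pointing down it reaches from about 0.4 to 0.825 m from the base axis. Payload 7 kg.
Tool frame: the origin (TCP) lies on the centre line of the jaws, within the pads' length; the fingertips stand 11 mm ahead of it and the grasp point (between the pads) lies 8 mm behind it; z points along the fingers, y is the line along which they close (so a half turn about z gives the same grasp; the last joint's range is limited). The gripper opens to 88 mm and grips with 3 to 60 N. Pads are 19 mm wide; open, the fingers measure 130 mm over their backs; the gripper's body (78 mm by 193 mm) begins 47 mm behind the grasp point.
Start: joints at [-51.618, 20.546, 0.682, 0, -70.136, -16.507], TCP at [0.251, -0.626, 0.2] pointing down, gripper open.
Joint ranges: [-176.03, 176.03], [-82.01, 121.73], [-58.28, 71.71], [-173.87, 95.51], [-174.79, -0.11], [-173.66, 173.66]. Speed limits (degrees/s): [136.94, 136.94, 172.46, 180, 180, 180].

INTERFACE

Orientations are given as [roll, pitch, yaw] about the fixed x, y, z axes, in that order (R = Rz(yaw) Ry(pitch) Rx(roll)).
In Python, from plant import r, capture, camera_model, job gives the robot as it stands.
- The arm moves only by the tool drive_tool, never from a script. Its argument "increments" is a list that holds one entry, the list of rows, each a list of 5 numbers: the gripper's target within -1 to 1 (fully open at 1, half-way at 0, shut at -1), then the shift along the tool's x, y, z scaled (see below), then the turn about the tool's z scaled (see below). In form: [[[gripper, tx, ty, tz, roll], ...]]. A call has 1 to 5 rows; each row is the pose to reach, as a shift and turn from the pose commanded when the call began, along the tool's axes at that moment, turning the shorter way round; what a row does not reach only later rows make up. The controller multiplies each number of a shift by 120 mm and each number of a turn by 360 degrees. A row lasts 1/8 s, in which the tool goes at most 62.5 mm and 10.7 degrees, less where a joint would pass 70% of its speed; a pose out of reach is approached as far as the arm can. A call with a number of a shift or a turn outside -1 to 1 is refused whole. A call with a gripper value outside its range is refused whole. The fingers move at their own pace and stop on an object; "squeeze" is the grip in N (left out, the last holds). Time passes only in rows, so rows that repeat a pose let the fingers close. It gives the time, the measured TCP pose, the force, the opening and the grip force at its end, in the units of the state.
- r.get_state(): the state, without advancing time (a new reading comes with each control period).
- capture(name): name is "side" or "top"; returns the picture (400x640x3 uint8, red, green, blue); there is no depth.
- camera_model(name): a dict with "camera_matrix" (3x3 intrinsics, pixels), "rvec" (rotation vector, rad) and "tvec" (3), from world to camera coordinates, as OpenCV has them. Camera axes: x right, y down, z forward; pixel columns grow to the right and rows downward; lengths in m; the calibration is good to about 2 mm. A picture is of the moment at which its call begins. camera_model takes no time and is no camera call.
- job.close_job(): hands the job in; it is judged then, once.
The state is a dict: "time_s": time; "joints": joint angles; "qd": joint speeds; "joint_torque": joint torques, N m; "tcp_pos": TCP position; "eef_rot": TCP orientation; "contact_force": force on the tool from outside, world axes, zero at the start; "moment": the same for the moment, N m; "gripper_width": finger opening in m; "gripper_force": force on a finger pad.
Only numpy, scipy, OpenCV 4.12 (cv2) and the standard library are available. Lean on these libraries where they do the work, as an engineer would, in place of code of your own. Each camera call takes 0.05 s, during which the arm holds its last target. There are 200 camera calls.

TASK

Take the tall slender amber flask, not the short one or the fat one, and stand it upright in the one free compartment of the dark wooden tray, on its cork pad, then let go. Its glass is very thin and breaks if a finger presses it with more than 15 N, so hold it gently, and set it down softly rather than dropping or pressing it. Leave the two small bottles standing in the other compartments.

Things in the scene. Friction and masses are not known exactly. Their poses are not given: they have to be found in the camera images.
- tester: Tall slender thin amber flask with label and black cap, standing on the counter. Straight cylinder 32 mm in diameter up to 100 mm (grip here); the cap, 20 mm wide, reaches 128 mm. About 70 g. Origin: centre of its underside, z up. Breaks above 15 N a finger, or a 20 N set-down. Bystanders: a short flask (78 mm high) and a fat one (60 mm wide, 108 mm high), 100 mm or more away between centres.
- pad: Square cork pad, 46 x 46 x 3 mm, on the floor of the tray's only free compartment, centred. Origin: centre of its underside, 5 mm above the counter. y runs along the tray, x across. The tray (fixed dark wood, 66 x 184 mm) has three compartments in a row, 54 to 56 mm wide inside, 60 mm apart, any of them free; walls 5 mm thick, tops 30 mm above the counter.
- small_a: One of two small amber bottles with black caps, 24 mm in diameter and 51 mm high, each loose in another compartment of the tray, to be left there. Origin at the centre of its underside.
- small_b: The other small bottle, the same as the first.
Things that resemble listed ones, but are neither listed nor needed, are in the scene too. What is shaped like the tester but pink or purple is not meant.

How it is judged (in metres and radians):
At the end, for the whole second after the job is handed in: The tall slender flask stands upright (within 10 degrees) and still on the cork pad in the free compartment, its centre within 16 mm of the pad's centre, released; both small bottles still stand upright in their compartments (horizontal distance between tester and pad below 0.016 m and z of tester in the frame of pad between 0 and 0.007 m and angle between each of tester, small_a, small_b's own z axis and vertical below 0.17 rad and linear speed of tester below 0.02 m/s and contact force between tester and the fingers below 0.05 N); the robot touches nothing.
It fails at once if the tall flask is squeezed with more than 15 N a finger, 30 N for both together (contact force between tester and the fingers above 30 N).
It fails at once if the tall flask is pressed on the pad with more than 20 N (contact force between tester and pad above 20 N).
It fails at once if the tall flask is tipped over (more than 45 degrees) (angle between tester's own z axis and vertical above 0.785 rad).
It fails at once if a small bottle is moved out of its compartment (distance of any of small_a, small_b from where it was at the start of the episode above 0.025 m).
It fails at once if the tall flask is let fall: out of the fingers at more than 0.45 m/s, about 10 mm of drop (linear speed of tester above 0.45 m/s and contact force between tester and the fingers below 0.05 N).
It also fails if it takes over 45 s, if anything falls off the work surface, if the arm or the gripper's body presses on something with over 40 N, if the wrist force passes 120 N, or if a joint passes its speed limit or range.

## Working session

There is one attempt and no reset: what is moved stays moved. The work goes in short steps, Python scripts to look and compute and a tool call to move; the robot and the scene stay as the last step left them, time stands still between calls to the robot, and variables do not carry over. Pictures are saved under pics/ and viewed, at most 10 in all, crops included, and the job is handed in when it is done.

Besides the shell and the picture viewer there is one more tool, called after "Request:" as name([rows], argument=value, ...), one row to a line, values as JSON. drive_tool: Moves the arm, as the interface text tells. Its arguments: {"type":"object","properties":{"increments":{"type":"array"},"squeeze":{"type":"number"}},"required":["increments"]}

```bash
mkdir -p pics
python3 - <<'E'
from plant import r,capture,camera_model,job
import cv2
for n in("side","top"):
    cv2.imwrite(f"pics/{n}0.png",capture(n)[:,:,::-1]); m=camera_model(n); print(n,m)
s=r.get_state();print(s)
E
```

```text
side {'camera_matrix': array([[462.24143234,   0.        , 323.12226423],
       [  0.        , 462.24143234, 196.47579887],
       [  0.        ,   0.        ,   1.        ]]), 'rvec': array([ 0.66261146, -2.77252359,  0.95985026]), 'tvec': array([0.46527401, 0.20033021, 0.95453857])}
top {'camera_matrix': array([[506.90406565,   0.        , 324.1769962 ],
       [  0.        , 506.90406565, 196.34312076],
       [  0.        ,   0.        ,   1.        ]]), 'rvec': array([ 2.19337467, -2.14586203,  0.14310454]), 'tvec': array([-0.01689868,  0.4824531 ,  1.00817353])}
{'time_s': 0.1, 'joints': array([-5.16166087e+01,  2.05857292e+01,  6.38153404e-01, -1.68084914e-02,
       -7.01349093e+01, -1.65063484e+01]), 'qd': array([ 0.03892955, -0.16805337,  0.16867137,  0.03324681, -0.01620245,
       -0.0325014 ]), 'joint_torque': array([ 6.30781269e-04, -5.84163630e+01,  2.93752688e+01,  7.01553673e+00,
        1.01409119e-02, -9.36079937e-05]), 'tcp_pos': array([ 0.25129745, -0.62596363,  0.19893079]), 'eef_rot': array([ 1.79916424e+02, -8.28710065e-03, -1.58128674e+02]), 'contact_force': array([-0.01613542, -0.07423652,  0.02983518]), 'moment': array([ 0.00446107, -0.0231874 ,  0.03920639]), 'gripper_force': 0.0, 'gripper_width': 0.08753570982120092}
```

View pics/side0.png

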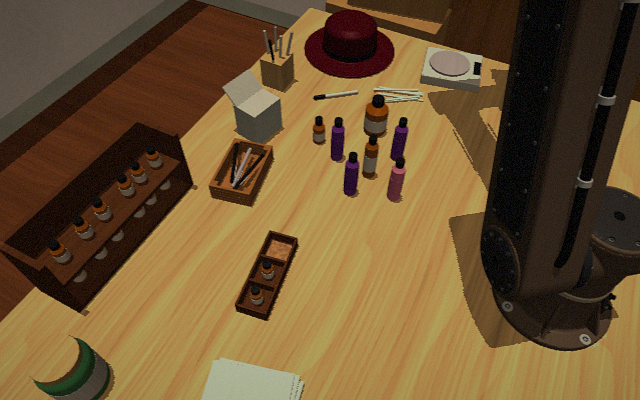

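View pics/top0.png

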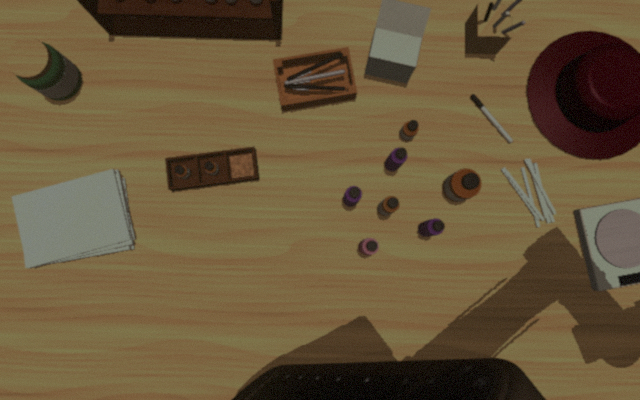

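Candidates in the top picture: amber at (388,206), which looks tall and slender; short amber (410,129); fat amber (464,184); purple (396,159), (352,196), (432,228); pink (368,246). In the side picture the tall amber is at (371,157). The free compartment is at top (242,165). I'll check this in one close crop.

```bash
cat > h.py <<'E'
import numpy as np,cv2
from plant import r,capture,camera_model,job
def ray(n,u,v):
    m=camera_model(n);R=cv2.Rodrigues(m["rvec"])[0];t=m["tvec"]
    d=R.T@np.linalg.inv(m["camera_matrix"])@[u,v,1];return -R.T@t,d
def at(n,u,v,z):
    c,d=ray(n,u,v);return c+d*(z-c[2])/d[2]
def tri(a,b):
    c1,d1=ray("side",*a);c2,d2=ray("top",*b)
    s=np.linalg.lstsq(np.c_[d1,-d2],c2-c1,rcond=None)[0]
    p,q=c1+d1*s[0],c2+d2*s[1];return (p+q)/2,np.linalg.norm(p-q)
def proj(n,P):
    m=camera_model(n);return cv2.projectPoints(np.float64(P).reshape(-1,1,3),m["rvec"],m["tvec"],m["camera_matrix"],None)[0][:,0]
E
python3 - <<'E'
import cv2,numpy as np
s=cv2.imread('pics/side0.png');t=cv2.imread('pics/top0.png')
a=cv2.resize(s[85:210,300:420],None,fx=4,fy=4,interpolation=cv2.INTER_CUBIC)[:500]
b=cv2.resize(t[110:260,335:490],None,fx=2.5,fy=2.5,interpolation=cv2.INTER_CUBIC)
im=np.zeros((500,480+310,3),np.uint8);im[:,:480]=a;b=cv2.resize(t[115:265,338:493],(310,300),interpolation=cv2.INTER_CUBIC);im[:300,480:]=b
c=cv2.resize(t[140:200,160:264],(310,179),interpolation=cv2.INTER_CUBIC);im[310:489,480:]=c
im=np.clip(im*1.6,0,255).astype(np.uint8)
cv2.imwrite('pics/crop1.png',im)
E
```

```text
(no output)
```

View pics/crop1.png

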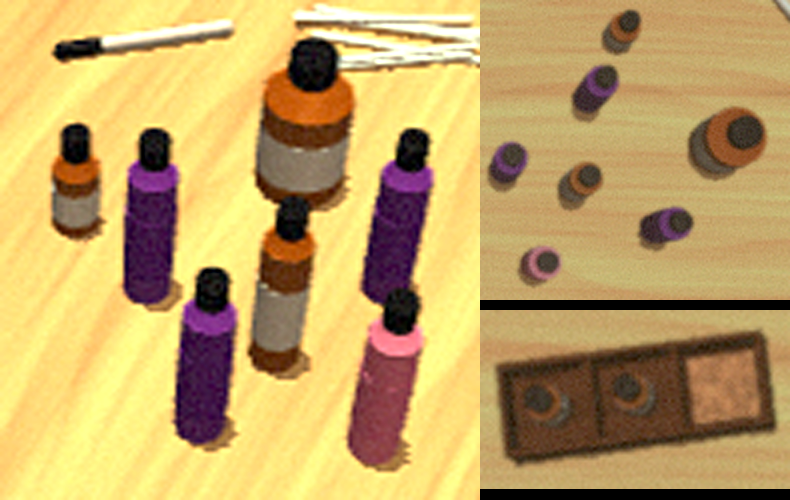

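The crop shows the tall slender amber flask at side (373,136) cap top and top (391,203), with purple and pink look-alikes around it. The cork pad is at top (241,166). I'll work out the positions and clearances next.

Run:
```python
from h import *
np.set_printoptions(precision=4,suppress=True)
P={}
for k,a,b in [("T",(373.2,135.7),(391.5,203)),("pu1",(338.7,118.7),(401,153)),("pu2",(353,153.7),(355,191.5)),("pu3",(403,119),(439,225)),("pink",(400.5,158.7),(371,245.5)),("fat",(378.5,97),(471,180.5)),("short",(319,117.5),(413,125))]:
    p,e=tri(a,b);P[k]=p;d=p-P["T"];print(k,p,"err",round(e,4),"dist",round(np.hypot(*d[:2]),3),"az",round(np.degrees(np.arctan2(d[1],d[0]))))
c=lambda x,y:(160+(x-480)/2.98,140+(y-310)/2.98)
print("pad",at("top",*c(721.5,386.5),.008))
K=np.array([at("top",*c(*q),.008) for q in[(683,358),(750,348),(760,415),(693,425)]])
print(K,np.linalg.norm(K-np.roll(K,1,0),axis=1))
C=np.array([at("top",*c(*q),.03) for q in[(497,368),(762,332),(777,428),(515,462)]]);print(C)
for i in range(4):
    d=C[(i+1)%4]-C[i];print(np.hypot(*d[:2]),np.degrees(np.arctan2(d[1],d[0])))
s=proj("side",[at("top",*c(721.5,386.5),.008)]);print("pad in side",s)
```

```text
T [ 0.461 -0.129  0.131] err 0.0006 dist 0.0 az 0
pu1 [ 0.5556 -0.1468  0.1278] err 0.0007 dist 0.096 az -11
pu2 [ 0.481  -0.062   0.1255] err 0.0016 dist 0.07 az 73
pu3 [ 0.4222 -0.2179  0.1258] err 0.0016 dist 0.097 az -114
pink [ 0.3818 -0.0922  0.1298] err 0.0017 dist 0.087 az 155
fat [ 0.5092 -0.2833  0.1095] err 0.0014 dist 0.162 az -73
short [ 0.6231 -0.179   0.077 ] err 0.0009 dist 0.17 az -17
pad [0.5456 0.1686 0.008 ]
[[0.5653 0.1964 0.008 ]
 [0.5736 0.1497 0.008 ]
 [0.526  0.1409 0.008 ]
 [0.5178 0.1874 0.008 ]] [0.0483 0.0475 0.0483 0.0472]
[[0.551  0.3194 0.03  ]
 [0.5806 0.1389 0.03  ]
 [0.5139 0.1262 0.03  ]
 [0.4863 0.3036 0.03  ]]
0.18293129223391905 -80.68102139312768
0.0679078817545812 -169.21423230205377
0.17948048235162303 98.84593657473528
0.0666067479614056 13.792483698623283
pad in side [[277.744  250.2915]]
```

Request:
drive_tool([
  [[1,-0.32,0.32,0,0],[1,-0.64,0.64,0,0],[1,-0.95,0.95,0,0],[1,-0.95,0.95,0,0]],
])

```text
time_s: 0.6
tcp_pos: [0.3159, -0.4754, 0.2002]
eef_rot: [-180.0, 0.0, -157.9]
contact_force: [0.5, -0.5, 0.4]
gripper_width: 0.0875
gripper_force: 0.0
```

Request:
drive_tool([
  [[1,-0.32,0.32,0,0],[1,-0.64,0.64,0,0],[1,-0.95,0.95,0,0],[1,-0.95,0.95,0,0]],
])

```text
time_s: 1.1
tcp_pos: [0.3792, -0.3278, 0.1999]
eef_rot: [-180.0, 0.0, -157.9]
contact_force: [0.1, -0.5, 0.5]
gripper_width: 0.0878
gripper_force: 0.0
```

Request:
drive_tool([
  [[1,-0.32,0.32,0,0],[1,-0.64,0.64,0,0],[1,-0.95,0.95,0,0],[1,-0.95,0.95,0,0],[1,-0.95,0.95,0,0]],
])

```text
time_s: 1.72
tcp_pos: [0.4413, -0.1822, 0.1995]
eef_rot: [180.0, -0.0, -158.1]
contact_force: [-0.0, 0.7, -0.5]
gripper_width: 0.0877
gripper_force: 0.0
```

Request:
drive_tool([
  [[1,-0.32,0.35,0,0],[1,-0.32,0.35,0,0],[1,-0.32,0.35,0.2,0],[1,-0.32,0.35,0.2,0]],
])

```text
time_s: 2.22
tcp_pos: [0.4597, -0.1297, 0.1743]
eef_rot: [179.9, -0.2, -158.2]
contact_force: [0.3, -0.6, 0.4]
gripper_width: 0.0876
gripper_force: 0.0
```

Run:
```python
from h import *
s=r.get_state();print(s["tcp_pos"],s["eef_rot"])
t=capture("top");a=capture("side")
hsv=cv2.cvtColor(t,cv2.COLOR_RGB2HSV)
c=t[140:200,225:264]
im=np.zeros((560,800,3),np.uint8)
im[:,:420]=cv2.resize(a[60:220,290:410],(420,560),interpolation=cv2.INTER_CUBIC)
im[:440,430:800]=cv2.resize(t[130:270,330:448],(370,440),interpolation=cv2.INTER_CUBIC)
cv2.imwrite('pics/pre.png',np.clip(im*1.6,0,255).astype(np.uint8)[:,:,::-1])
# cork segmentation
m=((hsv[...,2]>95)&(np.mgrid[:400,:640][1]<252)&(np.mgrid[:400,:640][1]>232)).astype(np.uint8)
print(t[165,222:264].tolist()); print(t[145:188,242].tolist())
```

```text
[ 0.45969739 -0.12971819  0.17434203] [ 179.93092063   -0.19777673 -158.24020767]
[[87, 68, 51], [93, 77, 61], [91, 73, 59], [91, 72, 56], [90, 75, 59], [95, 77, 62], [92, 73, 60], [88, 72, 58], [95, 78, 62], [87, 70, 55], [96, 79, 63], [90, 72, 57], [92, 73, 61], [92, 76, 59], [95, 77, 62], [96, 80, 63], [92, 74, 59], [93, 74, 63], [94, 79, 62], [89, 70, 56], [93, 76, 59], [92, 74, 62], [92, 72, 59], [93, 75, 62], [93, 77, 60], [94, 77, 63], [94, 75, 59], [92, 76, 61], [94, 74, 62], [96, 76, 61], [97, 80, 65], [93, 76, 59], [94, 75, 62], [98, 83, 68], [92, 72, 58], [94, 76, 63], [92, 75, 61], [95, 77, 63], [94, 78, 64], [96, 76, 62], [92, 75, 59], [95, 76, 61]]
[[74, 57, 42], [78, 61, 48], [84, 66, 52], [78, 64, 49], [77, 61, 46], [75, 60, 46], [84, 67, 51], [86, 68, 57], [82, 67, 50], [84, 68, 56], [86, 69, 55], [84, 67, 56], [85, 70, 55], [80, 60, 46], [82, 67, 51], [86, 68, 53], [87, 68, 55], [92, 74, 61], [93, 75, 59], [89, 74, 56], [93, 76, 59], [92, 75, 59], [100, 84, 68], [102, 82, 67], [99, 80, 66], [103, 82, 67], [99, 82, 64], [107, 91, 76], [102, 84, 71], [104, 85, 72], [104, 85, 70], [102, 85, 71], [101, 87, 70], [102, 85, 68], [100, 82, 67], [97, 79, 65], [97, 80, 67], [81, 68, 54], [68, 53, 41], [72, 59, 45], [72, 60, 49], [71, 58, 43], [72, 60, 45]]
```

View pics/pre.png

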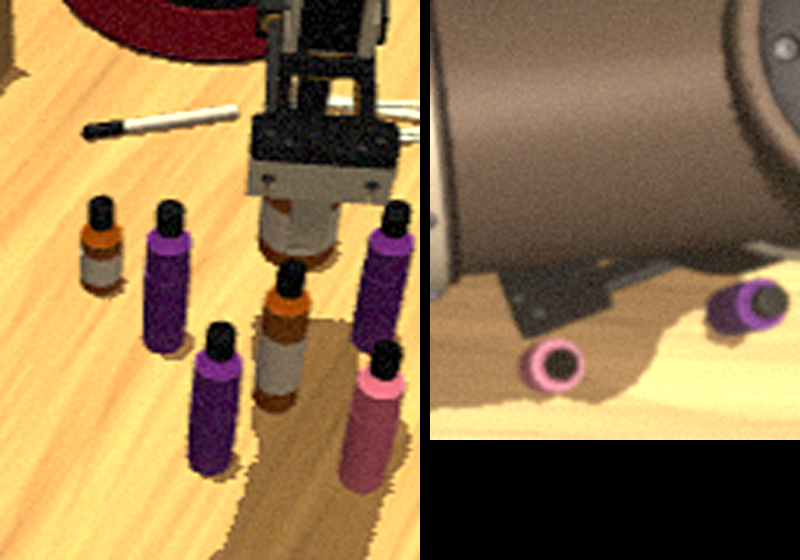

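Run:
```python
from h import *
c,_=ray("side",320,200);print("cam",c)
p=np.array([.4597,-.1297,.1743]);y=np.array([-.3725,.928,0]);z=np.array([0,0,1])
for n,q in [("tcp",p),("tip+",p+y*.044-z*.011),("tip-",p-y*.044-z*.011),("back+",p+y*.065-z*.011),("body",p+z*.055),("captop",np.array([.461,-.129,.128])),("base",np.array([.461,-.129,0]))]:
    u=proj("side",[q])[0];print(n,u,(u-[290,60])*3.5)
```

```text
cam [0.237717   0.59855488 0.86774343]
tcp [375.76015951 121.41043184] [300.16055829 214.93651144]
tip+ [374.9754253 139.2713488] [297.41398857 277.4497208 ]
tip- [375.46543821 111.69780779] [299.12903375 180.94232727]
back+ [374.8504935  146.30139285] [296.97672724 302.05487498]
body [378.56978941 101.87023065] [309.99426294 146.54580727]
captop [372.92600577 136.61084061] [290.2410202  268.13794214]
base [367.66622115 173.58781139] [271.83177402 397.55733986]
```

The predicted near fingertip isn't where I see any finger, so I'll look closer before descending.

Run:
```python
from h import *
a=capture("side").copy()
p=r.get_state()["tcp_pos"];x=np.array([-.928,-.3725,0]);y=np.array([-.3725,.928,0]);z=np.array([0,0,1])
k=5;o=np.array([310,40])
im=cv2.resize(np.clip(a*1.8,0,255).astype(np.uint8)[40:160,310:450],None,fx=k,fy=k,interpolation=cv2.INTER_CUBIC)
def box(x0,x1,y0,y1,z0,z1,col):
    P=[p+x*i+y*j+z*l for i in(x0,x1) for j in(y0,y1) for l in(z0,z1)]
    u=((proj("side",P)-o+.5)*k).astype(int)
    for m in range(8):
        for b in(1,2,4):
            if not m&b: cv2.line(im,tuple(map(int,u[m])),tuple(map(int,u[m|b])),col,1)
box(-.0095,.0095,.044,.065,-.011,.055,(0,255,0));box(-.0095,.0095,-.065,-.044,-.011,.055,(255,255,0))
box(-.039,.039,-.0965,.0965,.055,.1,(255,0,0))
cv2.imwrite('pics/chk.png',im[:,:,::-1]);print(im.shape)
```

```text
(600, 700, 3)
```

View pics/chk.png

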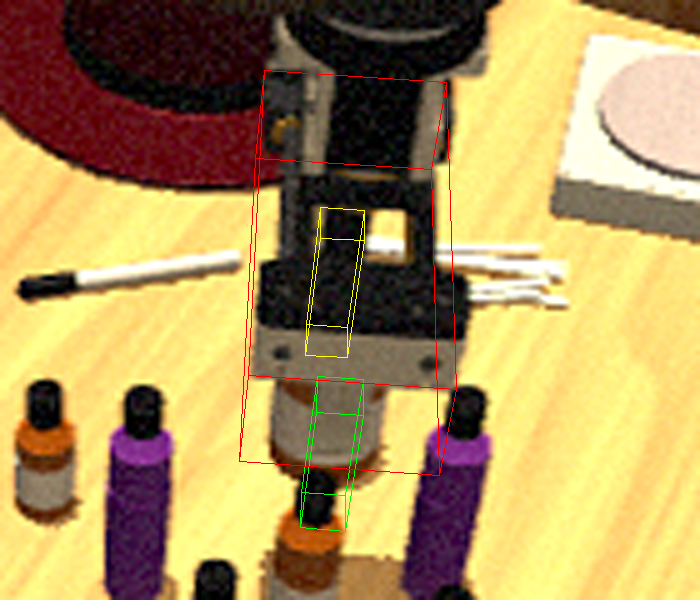

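Run:
```python
from h import *
a=capture("side")[:,:,::-1].astype(int);b=cv2.imread('pics/side0.png').astype(int)
t=capture("top")[:,:,::-1].astype(int);tb=cv2.imread('pics/top0.png').astype(int)
print("origin side",proj("side",[[0,0,0],[0,0,.1]]),"top",proj("top",[[0,0,0],[.4597,-.1297,.24]]))
s=np.s_[40:165,330:420];k=4.4
f=lambda i:cv2.resize(np.clip(i*1.8,0,255).astype(np.uint8)[s],None,fx=k,fy=k,interpolation=cv2.INTER_NEAREST)
d=np.abs(a-b);cv2.imwrite('pics/diff.png',np.hstack([f(a),f(d)]))
```

```text
origin side [[548.43419333 293.48698931]
 [569.61798737 269.75533313]] top [[315.68043411 438.9178656 ]
 [401.99552661 197.15254588]]
```

View pics/diff.png

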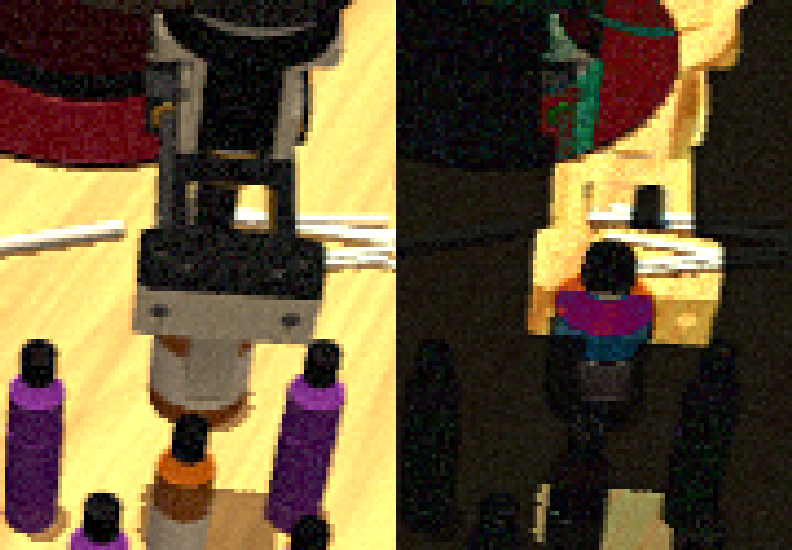

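Run:
```python
from h import *
x=np.array([-.928,-.3725,0]);y=np.array([-.3725,.928,0])
p=r.get_state()["tcp_pos"];print(p)
for a,b in [((404,108),(361,237.5)),((361.5,104.5),(351.4,219)),((404,97),(361,237.5)),((404,97),(388,225.5)),((404,108),(388,225.5))]:
    q,e=tri(a,b);d=q-p;print(a,b,q.round(4),"err",e.round(4),"tool x,y,z",(d@x).round(4),(d@y).round(4),d[2].round(4))
t=capture("top")[:,:,::-1];s=t[120:260,320:470]
cv2.imwrite('pics/top2.png',cv2.resize(np.clip(s*2.2,0,255).astype(np.uint8),None,fx=4,fy=4,interpolation=cv2.INTER_CUBIC))
```

```text
[ 0.46174548 -0.12893003  0.17655554]
(404, 108) (361, 237.5) [ 0.3894 -0.059   0.2964] err 0.0028 tool x,y,z 0.0411 0.0919 0.1198
(361.5, 104.5) (351.4, 219) [ 0.4399 -0.0373  0.2961] err 0.0452 tool x,y,z -0.0138 0.0932 0.1196
(404, 97) (361, 237.5) [ 0.3905 -0.0561  0.3235] err 0.0015 tool x,y,z 0.039 0.0941 0.1469
(404, 97) (388, 225.5) [ 0.4063 -0.1016  0.285 ] err 0.0083 tool x,y,z 0.0413 0.046 0.1084
(404, 108) (388, 225.5) [ 0.4056 -0.1064  0.2545] err 0.0134 tool x,y,z 0.0437 0.0418 0.0779
```

View pics/top2.png

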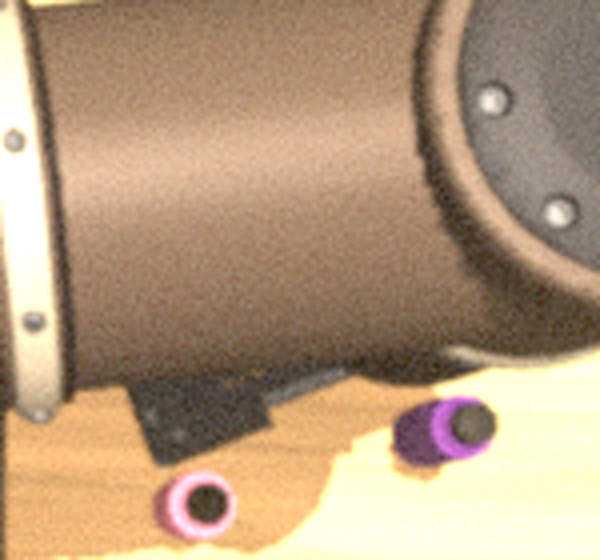

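The body corner triangulates to tool x = 39 mm and y = 94 mm, which matches its given size, so the lateral pose is right. Only the finger height looks higher than expected. Going down partway is safe because the jaws straddle the flask, and I'll check from there.

Request:
drive_tool([
  [[1,0,0,0.25,0],[1,0,0,0.5,0],[1,0,0,0.5,0],[1,0,0,0.5,0]],
])

```text
time_s: 3.02
tcp_pos: [0.4623, -0.1284, 0.117]
eef_rot: [-180.0, 0.1, -158.1]
contact_force: [-0.1, 0.5, -0.4]
gripper_width: 0.0878
gripper_force: 0.0
```

Run:
```python
from h import *
a=capture("side");p=r.get_state()["tcp_pos"];print(p)
x=np.array([-.928,-.3725,0]);y=np.array([-.3725,.928,0]);z=np.array([0,0,1])
k=5;o=np.array([310,60])
im=cv2.resize(np.clip(a*2.0,0,255).astype(np.uint8)[60:180,310:450],None,fx=k,fy=k,interpolation=cv2.INTER_CUBIC)
for h in(-.011,.008,.055,.09):
  for w in(.044,.065,.0965):
    q=p+y*w+z*h-x*.0095*(1 if w<.09 else 4.1);u=((proj("side",[q])[0]-o+.5)*k).astype(int)
    cv2.circle(im,tuple(map(int,u)),3,{.044:(0,255,0),.065:(0,255,255),.0965:(255,0,0)}[w],-1)
cv2.imwrite('pics/chk2.png',im[:,:,::-1])
```

```text
[ 0.46248715 -0.12835002  0.11720918]
```

View pics/chk2.png

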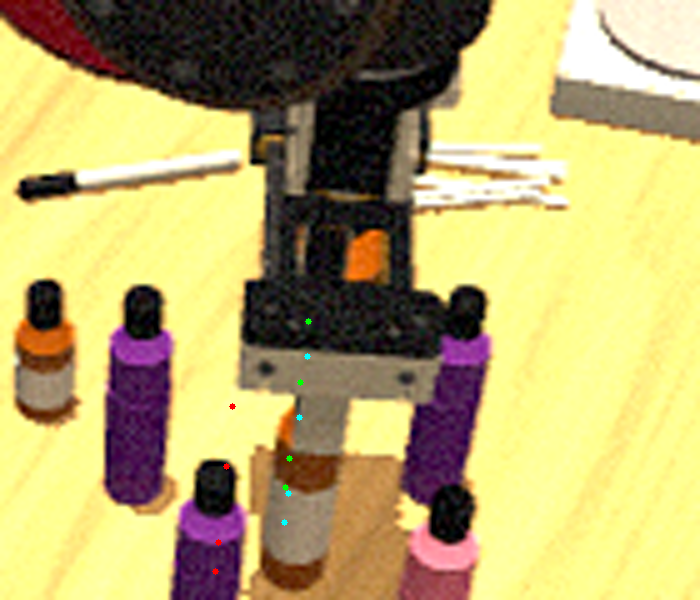

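The near finger's tip appears at side (374,151), 22 mm or more higher than the stated geometry gives. I'll go to the nominal grasp height, which is safe either way, and close gently. The opening will tell: 32 mm means the body, 20 mm the cap, 0 mm above it.

Request:
drive_tool([
  [[1,-0.01,0,0.15,0],[1,-0.01,0,0.31,0],[1,-0.01,0,0.31,0],[1,-0.01,0,0.31,0]],
], squeeze=4)

```text
time_s: 3.58
tcp_pos: [0.4634, -0.1279, 0.0798]
eef_rot: [-180.0, 0.1, -158.1]
contact_force: [-0.6, 0.3, 0.6]
gripper_width: 0.0877
gripper_force: 0.0
```

Run:
```python
from h import *
a=capture("side");s=r.get_state();p=s["tcp_pos"];print(p,s["contact_force"])
k=5;im=cv2.resize(np.clip(a*2.0,0,255).astype(np.uint8)[80:190,330:420],None,fx=k,fy=k,interpolation=cv2.INTER_CUBIC)
cv2.imwrite('pics/chk3.png',im[:,:,::-1])
```

```text
[ 0.46351207 -0.12783009  0.07986208] [-0.34379385  0.35232305 -0.04038519]
```

View pics/chk3.png

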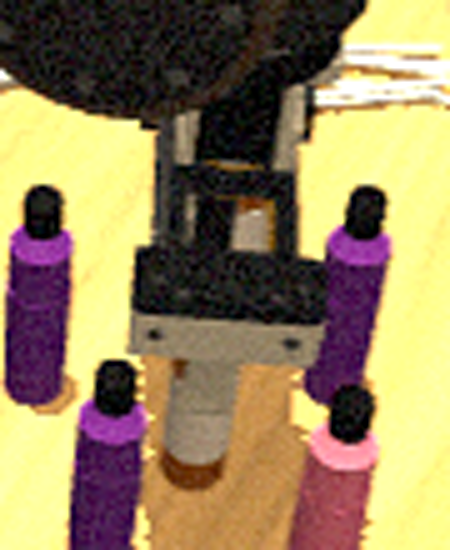

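Request:
drive_tool([
  [[0,0,0,0,0],[-0.3,0,0,0,0],[-0.5,0,0,0,0],[-0.7,0,0,0,0],[-0.7,0,0,0,0]],
], squeeze=4)

```text
time_s: 4.25
tcp_pos: [0.4625, -0.1279, 0.0786]
eef_rot: [180.0, -0.0, -158.1]
contact_force: [0.4, 0.7, -0.9]
gripper_width: 0.0432
gripper_force: 0.0
```

Request:
drive_tool([
  [[-0.7,0,0,0,0],[-0.7,0,0,0,0],[-0.7,0,0,0,0],[-0.7,0,0,0,0],[-0.7,0,0,0,0]],
])

```text
time_s: 4.88
tcp_pos: [0.4625, -0.1279, 0.0785]
eef_rot: [180.0, -0.0, -158.1]
contact_force: [-0.0, -0.4, -0.2]
gripper_width: 0.02
gripper_force: 4.0
```

Run:
```python
from h import *
a=capture("side");s=r.get_state();print(s["tcp_pos"],s["contact_force"],s["gripper_width"],s["gripper_force"])
k=5;im=cv2.resize(np.clip(a*2.0,0,255).astype(np.uint8)[80:190,330:420],None,fx=k,fy=k,interpolation=cv2.INTER_CUBIC)
cv2.imwrite('pics/chk4.png',im[:,:,::-1])
```

```text
[ 0.46248154 -0.12784898  0.07851144] [ 0.19614701  0.04002505 -1.47200064] 0.01970820072412546 3.99996355175972
```

The opening is 20 mm, so it holds the cap: the fingers really are about 33 mm or more higher than reported. I'll open, go 34 mm lower, and close again.

Request:
drive_tool([
  [[0.5,0,0,0,0],[0.5,0,0,0,0],[0.5,0,0,0,0],[0.5,0,0,0,0],[0.5,0,0,0,0]],
])

```text
time_s: 5.55
tcp_pos: [0.4626, -0.1279, 0.0786]
eef_rot: [-180.0, 0.0, -158.1]
contact_force: [0.0, 0.1, 0.7]
gripper_width: 0.0625
gripper_force: 0.0
```

Request:
drive_tool([
  [[0.5,0,0,0.07,0],[0.5,0,0,0.14,0],[0.5,0,0,0.21,0],[0.5,0,0,0.28,0],[0.5,0,0,0.28,0]],
])

```text
time_s: 6.18
tcp_pos: [0.4619, -0.1279, 0.0441]
eef_rot: [180.0, -0.1, -158.1]
contact_force: [-0.0, 0.3, 0.7]
gripper_width: 0.0658
gripper_force: 0.0
```

Run:
```python
from h import *
a=capture("side");s=r.get_state();print(s["tcp_pos"],s["contact_force"],s["gripper_width"],s["gripper_force"])
k=5;im=cv2.resize(np.clip(a*2.0,0,255).astype(np.uint8)[90:200,310:440],None,fx=k,fy=k,interpolation=cv2.INTER_CUBIC)
cv2.imwrite('pics/chk5.png',im[:,:,::-1])
```

```text
[ 0.46229423 -0.12789981  0.04458307] [ 0.10591781 -0.78510902  0.28668165] 0.06565222399704752 0.0
```

View pics/chk5.png

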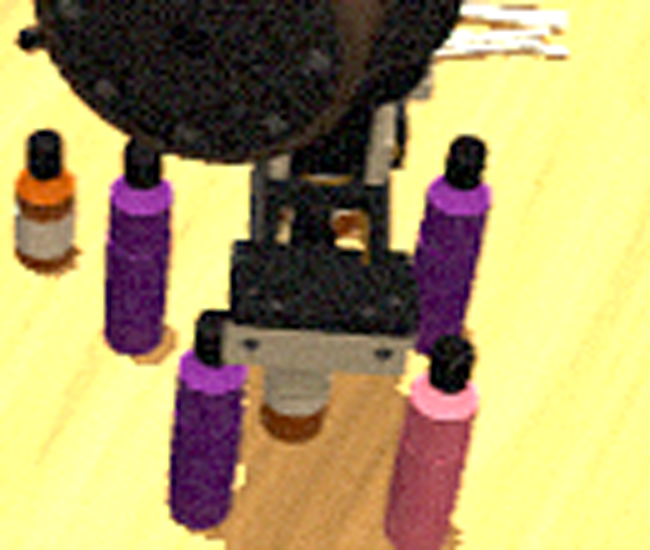

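The flask stands untouched below the jaws at about crop (295,400), nothing is hit, and the force is about zero. Closing.

Request:
drive_tool([
  [[-0.5,0,0,0,0],[-0.5,0,0,0,0],[-0.5,0,0,0,0],[-0.5,0,0,0,0],[-0.5,0,0,0,0]],
], squeeze=5)

```text
time_s: 6.85
tcp_pos: [0.4627, -0.1279, 0.0451]
eef_rot: [-180.0, 0.0, -158.1]
contact_force: [1.1, -0.7, 0.4]
gripper_width: 0.0321
gripper_force: 5.0
```

Request:
drive_tool([
  [[-0.5,0,0,0,0],[-0.5,0,0,0,0],[-0.5,0,0,0,0]],
])

```text
time_s: 7.22
tcp_pos: [0.4627, -0.1279, 0.0451]
eef_rot: [-180.0, 0.0, -158.1]
contact_force: [0.6, -0.5, 1.6]
gripper_width: 0.032
gripper_force: 5.0
```

Opening is 32 mm at 5 N, so the body is held. Lifting.

Request:
drive_tool([
  [[-0.7,0,0,-0.08,0],[-0.7,0,0,-0.3,0],[-0.7,0,0,-0.6,0],[-0.7,0,0,-0.9,0],[-0.7,0,0,-0.9,0]],
], squeeze=7)

```text
time_s: 7.85
tcp_pos: [0.4644, -0.1278, 0.1563]
eef_rot: [-179.9, 0.3, -158.1]
contact_force: [-0.4, -0.1, -1.2]
gripper_width: 0.0319
gripper_force: 7.0
```

Request:
drive_tool([
  [[-0.7,0,0,-0.2,0],[-0.7,0,0,-0.4,0],[-0.7,0,0,-0.4,0]],
])

```text
time_s: 8.22
tcp_pos: [0.4632, -0.1278, 0.2021]
eef_rot: [-180.0, 0.1, -158.1]
contact_force: [0.5, 0.8, -1.4]
gripper_width: 0.032
gripper_force: 7.0
```

Run:
```python
from h import *
np.set_printoptions(precision=4,suppress=True)
# refine pad from the first top picture: cork pixels are the bright ones inside the dark tray
t=cv2.imread('pics/top0.png');g=cv2.GaussianBlur(t[:,:,2],(3,3),0)
w=g[152:182,226:256];m=(w>(0.5*(float(w[10:18,12:20].mean())+30))).astype(np.uint8)
n,l,st,ce=cv2.connectedComponentsWithStats(m,connectivity=4);i=l[14,15]
c=ce[i]+[226,152];print(st[i],c,at("top",*c,.008))
rr=cv2.minAreaRect(np.argwhere(l==i)[:,::-1].astype(np.float32));print(rr)
for R in g[150:184:3,226:258]:print(*R)
s=r.get_state();print(s["tcp_pos"],s["eef_rot"],s["gripper_width"])
```

```text
[  3   1  26  26 538] [241.4387 165.4628] [0.5461 0.1678 0.008 ]
((15.582969665527344, 13.622270584106445), (23.32689666748047, 23.723384857177734), 82.40535736083984)
85 83 80 77 73 70 68 66 63 59 54 50 48 48 47 45 43 42 42 40 40 41 40 39 39 43 50 54 56 69 94 115
43 38 37 37 37 37 38 37 37 37 39 41 42 45 49 51 52 53 54 57 60 65 71 76 77 72 67 61 57 63 88 112
48 46 54 68 81 88 91 93 99 103 103 101 100 99 99 101 105 109 113 115 111 108 107 107 105 92 71 58 54 59 78 103
51 45 54 77 102 117 119 115 111 109 108 105 105 107 109 114 118 117 116 115 114 112 111 113 111 100 79 61 54 54 67 93
52 47 50 65 87 103 107 108 108 107 105 102 101 105 111 115 116 114 112 111 111 109 106 105 105 101 88 70 58 53 60 85
55 49 48 60 82 101 111 114 115 116 117 115 113 114 115 113 107 104 103 107 110 109 106 103 102 99 87 68 56 54 58 74
55 50 46 52 68 88 102 108 113 118 120 119 119 119 117 114 111 107 104 104 107 109 107 101 97 97 94 82 68 58 55 64
57 51 45 48 61 80 95 103 109 113 114 111 107 106 110 114 119 119 113 106 102 103 103 104 108 113 110 93 70 57 53 61
57 53 46 46 59 81 100 109 107 104 106 108 107 104 102 104 107 109 109 106 104 103 102 101 103 106 101 86 69 58 53 55
59 56 50 46 52 67 83 92 95 94 92 89 83 76 73 73 73 70 67 65 62 60 59 57 55 55 57 56 54 52 50 48
56 55 53 52 52 53 54 54 53 51 48 46 45 45 45 45 44 44 44 44 45 47 51 53 53 56 59 61 64 66 67 71
46 47 51 55 59 62 64 65 67 75 84 89 90 94 101 107 112 114 114 114 116 119 121 121 120 119 120 122 124 124 124 124
[ 0.4632 -0.1278  0.2021] [-179.9614    0.1275 -158.119 ] 0.03203285605790681
```

Request:
drive_tool([
  [[-0.7,-0.12,0.15,0,0],[-0.7,-0.3,0.4,0,0],[-0.7,-0.52,0.68,0,0],[-0.7,-0.74,0.96,0,0],[-0.7,-0.74,0.96,0,0]],
])

```text
time_s: 8.85
tcp_pos: [0.5019, 0.0142, 0.1995]
eef_rot: [180.0, -0.1, -158.0]
contact_force: [0.0, -0.8, -0.8]
gripper_width: 0.0315
gripper_force: 7.0
```

Request:
drive_tool([
  [[-0.7,-0.12,0.15,0,0],[-0.7,-0.3,0.4,0,0],[-0.7,-0.52,0.68,0,0],[-0.7,-0.74,0.96,0,0],[-0.7,-0.74,0.96,0,0]],
])

```text
time_s: 9.48
tcp_pos: [0.5418, 0.1543, 0.1998]
eef_rot: [-180.0, -0.1, -158.0]
contact_force: [-1.3, -0.4, -1.9]
gripper_width: 0.0316
gripper_force: 7.0
```

Request:
drive_tool([
  [[-0.7,-0.08,0.11,0,0],[-0.7,-0.08,0.11,0,0],[-0.7,-0.08,0.11,0,0]],
])

```text
time_s: 9.85
tcp_pos: [0.5453, 0.1675, 0.2009]
eef_rot: [-180.0, -0.0, -158.2]
contact_force: [0.3, -0.1, 0.5]
gripper_width: 0.0319
gripper_force: 7.0
```

Request:
drive_tool([
  [[-0.7,0,0,0.25,0],[-0.7,0,0,0.55,0],[-0.7,0,0,0.85,0],[-0.7,0,0,0.95,0],[-0.7,0,0,0.95,0]],
])

```text
time_s: 10.48
tcp_pos: [0.5455, 0.1675, 0.087]
eef_rot: [-180.0, -0.0, -158.1]
contact_force: [-0.2, 0.3, -0.2]
gripper_width: 0.0317
gripper_force: 7.0
```

Run:
```python
from h import *
a=capture("side").astype(int);b=cv2.imread('pics/side0.png')[:,:,::-1].astype(int)
p=r.get_state()["tcp_pos"];print(p)
d=cv2.GaussianBlur(np.abs(a-b).max(2).astype(np.float32),(3,3),0)>28
c=p.copy();c[2]-=.0451
th=np.linspace(0,6.28,40);ring=lambda z:proj("side",[[p[0]+.016*np.cos(t),p[1]+.016*np.sin(t),z] for t in th])
q=ring(c[2]);print("pred bottom ring u",q[:,0].min(),q[:,0].max(),"v",q[:,1].min(),q[:,1].max())
for v in range(205,262,2):
    print(v,''.join('#' if x else '.' for x in d[v,245:320]))
np.save('/tmp/a.npy',a)
```

```text
[0.54612879 0.16795876 0.08794793]
pred bottom ring u 269.0501685005328 284.31484620847164 v 234.87944736657875 247.7901903143145
205 ###########################################################################
207 ###########################################################################
209 ###########################################################################
211 ###########################################################################
213 ###########################################################################
215 ###########################################################################
217 ###########################################################################
219 ###########################################################################
221 ###########################################################################
223 ###########################################################################
225 ###########################################################################
227 #########################################################################.#
229 ######
[... 649 characters left out ...]
..........######################......#############.........
247 .........................#######################......##############.......
249 ...........#............#######################.....##################.....
251 .......................#######################......####################...
253 ......................#######################.....#####################.#..
255 .....................########################.....#######################.#
257 .#......................####################.....##########################
259 ................................###########.....##########################.
261 .....................................#####.....############################
```

Request:
drive_tool([
  [[-0.7,0,0,0.08,0],[-0.7,0,0,0.16,0],[-0.7,0,0,0.23,0],[-0.7,0,0,0.25,0],[-0.7,0,0,0.25,0]],
], squeeze=5)

```text
time_s: 11.15
tcp_pos: [0.5454, 0.1679, 0.0568]
eef_rot: [-180.0, -0.0, -158.1]
contact_force: [-0.1, 0.5, -0.4]
gripper_width: 0.0316
gripper_force: 5.0
```

Request:
drive_tool([
  [[-0.7,0,0,0,0],[-0.7,0,0,0.01,0],[-0.7,0,0,0.01,0],[-0.7,0,0,0.01,0]],
])

```text
time_s: 11.65
tcp_pos: [0.5455, 0.168, 0.0558]
eef_rot: [180.0, 0.0, -158.1]
contact_force: [0.3, 0.4, -1.2]
gripper_width: 0.0317
gripper_force: 5.0
```

The bottom is now well below the wall tops with no contact force, so it's inside the compartment. I'll take the last millimetres in small steps.

Request:
drive_tool([
  [[-0.7,0,0,0.01,0],[-0.7,0,0,0.01,0],[-0.7,0,0,0.01,0]],
])

```text
time_s: 12.02
tcp_pos: [0.5455, 0.168, 0.0546]
eef_rot: [-180.0, -0.0, -158.1]
contact_force: [0.2, -0.4, -0.4]
gripper_width: 0.032
gripper_force: 5.0
```

Request:
drive_tool([
  [[-0.7,0,0,0.01,0],[-0.7,0,0,0.01,0],[-0.7,0,0,0.01,0]],
])

```text
time_s: 12.4
tcp_pos: [0.5454, 0.1679, 0.0533]
eef_rot: [-180.0, -0.0, -158.1]
contact_force: [-0.4, 0.1, -0.7]
gripper_width: 0.032
gripper_force: 5.0
```

Request:
drive_tool([
  [[-0.7,0,0,0.007,0],[-0.7,0,0,0.007,0],[-0.7,0,0,0.007,0]],
])

```text
time_s: 12.78
tcp_pos: [0.5459, 0.168, 0.053]
eef_rot: [-180.0, 0.0, -158.1]
contact_force: [0.1, -1.8, 4.7]
gripper_width: 0.0317
gripper_force: 5.0
```

Contact at 0.053 m, as predicted, with about 5 N up. Letting go.

Request:
drive_tool([
  [[-0.1,0,0,0,0],[-0.1,0,0,0,0],[0.3,0,0,0,0],[0.5,0,0,0,0],[0.5,0,0,0,0]],
])

```text
time_s: 13.4
tcp_pos: [0.5455, 0.168, 0.0525]
eef_rot: [180.0, -0.0, -158.1]
contact_force: [0.1, -0.8, -0.5]
gripper_width: 0.0628
gripper_force: 0.0
```

Request:
drive_tool([
  [[0.6,0,0,0,0],[0.6,0,0,-0.1,0],[0.6,0,0,-0.35,0],[0.6,0,0,-0.7,0],[0.6,0,0,-1,0]],
])

```text
time_s: 14.02
tcp_pos: [0.5457, 0.168, 0.1751]
eef_rot: [180.0, 0.1, -158.1]
contact_force: [0.3, -0.3, -0.8]
gripper_width: 0.0701
gripper_force: 0.0
```

Request:
drive_tool([
  [[0.6,0,0,0,0],[0.6,0.9,0,-0.3,0],[0.6,0.9,-0.9,-0.3,0],[0.6,0.9,-0.9,-0.3,0],[0.6,0.9,-0.9,-0.3,0]],
])

```text
time_s: 14.65
tcp_pos: [0.4849, 0.0248, 0.2094]
eef_rot: [-180.0, 0.1, -158.3]
contact_force: [-0.1, 0.7, -0.9]
gripper_width: 0.0703
gripper_force: 0.0
```

Run:
```python
from h import *
s=r.get_state();print(s["tcp_pos"],s["gripper_width"],s["contact_force"])
for n in("side","top"):
    a=capture(n).astype(int);cv2.imwrite(f"pics/end_{n}.png",a[:,:,::-1].astype(np.uint8))
    h=cv2.cvtColor(a.astype(np.uint8),cv2.COLOR_RGB2GRAY)
    P=np.array([.5455,.168,0]);u=proj(n,[P+[0,0,z] for z in(.008,.108,.136)]);print(n,u.round(1).tolist())
    v0,v1=int(u[:,1].min())-8,int(u[:,1].max())+10;u0=int(u[:,0].mean())-22
    for v in range(v0,v1,2):print(v,' '.join('%3d,%3d'%(a[v,c,0],a[v,c,2]) for c in range(u0,u0+45,3)))
    print("cols",u0,"step 3")
```

```text
[0.4848989  0.02479219 0.20937547] 0.07033937712637518 [-0.10222724  0.73626291 -0.87534961]
side [[277.9, 250.1], [274.9, 223.8], [274.0, 215.6]]
207 173, 79 173, 79 173, 71 170, 72 174, 71 174, 78 173, 78 169, 74 172, 76 168, 78 171, 77 173, 81 173, 80 173, 77 168, 64
209 170, 80 172, 67 169, 67 169, 67 172, 74 167, 71 174, 83 172, 75 173, 80 173, 80 171, 79 174, 82 176, 80 171, 71 160, 65
211 170, 77 172, 72 170, 73 170, 69 171, 75 171, 79 177, 77 175, 76 175, 84 172, 79 175, 84 170, 78 173, 75 172, 75 168, 67
213 168, 67 175, 75 173, 75 171, 77 175, 77 172, 80 180, 74   3, 16  21, 13 173, 77 170, 79 175, 76 172, 74 163, 66 173, 70
215 172, 72 175, 76 172, 74 172, 71 168, 75 172, 75  34, 20  12, 15  11, 10 133, 62 171, 81 173, 72 172, 71 158, 62 172, 71
217 169, 67 174, 77 172, 76 174, 73 174, 81 176, 77  11, 12  17, 10  30, 28 116, 53 171, 76 172, 78 167, 66 169, 66 172, 72
219 173, 73 173, 75 174, 72 177, 80 171, 75 174, 77   8, 14  25, 19  17, 11  72, 18 177, 81 170, 72 156, 66 173, 70 172, 75
221 170, 72 173, 78 173, 74 170, 80 171, 73 172, 80  16,  0   6,  9   2,  6  48,  3 1
[... 3639 characters left out ...]
  71, 45  78, 54  75, 49  74, 47  70, 45  68, 43  70, 46  69, 45
165  81, 53  78, 52  79, 55  78, 53  72, 41  73, 49  76, 50  70, 45  70, 43  74, 51  68, 43  67, 42  71, 47  66, 42  68, 45
167  73, 45  73, 46  75, 47  73, 47  71, 45  76, 50  70, 44  74, 45  65, 39  72, 45  69, 44  70, 42  70, 44  64, 39  63, 43
169  75, 47  75, 47  74, 50  71, 45  72, 48  70, 45  69, 43  71, 47  69, 45  71, 46  67, 44  68, 45  67, 44  67, 43  67, 45
171  76, 47  73, 46  73, 46  75, 49  75, 48  72, 47  67, 46  72, 46  66, 44  67, 42  66, 43  66, 44  67, 43  62, 39  61, 39
173  74, 48  74, 49  71, 46  70, 42  71, 46  69, 49  63, 39  65, 40  66, 40  66, 40  64, 41  63, 38  61, 35  58, 37  58, 37
cols 213 step 3
```

The side picture's numbers show the flask upright at the predicted pixels: cap at (275,215), base near (278,255), and cork visible on both sides. I'll check that the small bottles are unchanged, then hand in.

Run:
```python
from h import *
b=cv2.imread('pics/side0.png')[:,:,::-1].copy();a=cv2.imread('pics/end_side.png')[:,:,::-1].copy()
for n,(u,v) in {"a":(267,268),"b":(256,295)}.items():
    m=cv2.matchTemplate(cv2.cvtColor(a[v-20:v+20,u-20:u+20],6),cv2.cvtColor(b[v-12:v+12,u-9:u+9].copy(),6),cv2.TM_CCOEFF_NORMED)
    _,q,_,l=cv2.minMaxLoc(m);print(n,"shift",l[0]-11,l[1]-8,round(q,3))
    ok=q>.8 and abs(l[0]-11)<2 and abs(l[1]-8)<2
    if not ok: raise SystemExit("check")
print(job.close_job())
```

```text
a shift 0 0 0.957
b shift 0 0 0.948
the job is handed in; nothing more can be done
None
```

The tall amber flask stands released on the cork pad in the free compartment, by my camera checks upright and centred, with both small bottles unmoved, and the job is handed in; no verdict came back.

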